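# Part the green-capped vial from its row and load it into the sample carousel

### The job

Three small capped vials stand touching in a row on the worktop: first push the green-capped one clear of the other two, leaving a gap of about 3 cm, without shifting them. Then turn the sample carousel by its black crank post until its one empty pocket faces the middle of the gap in the guard ring, and slide the green-capped vial through the gap fully home into that pocket. Keep the green-capped vial upright and on the worktop all the way (slide it, do not lift it), and leave the weighing bottle and the rubber stopper alone.

Things in the scene. Friction and masses are not known exactly. Their poses are not given: they have to be found in the camera images.
- green_vial: clear glass vial with a green screw cap, upright cylinder 25 mm in diameter, 50 mm tall, 14 to 27 g, loose on the worktop. Origin at the centre of its underside, z up. It stands at the carousel end of a straight row of three touching vials (centres 25.2 mm apart) that runs roughly along y. A sink lip, 4 mm high, borders the worktop where x > 0.487 and y > -0.202.
- black_vial: the same vial with a black cap, loose, in the middle or at the far end of the row. Origin at the centre of its underside. It must stay where it is. (Not to be confused with the vials stored in the carousel.)
- white_vial: the same vial with a white cap, loose, in the middle or at the far end of the row. Origin at the centre of its underside. It must stay where it is.
- carousel_base: fixed aluminium guard ring of the carousel: 133 mm outside diameter, wall 4 mm, 16 mm high, with one gap 61 mm wide in its own -x direction, between two round steel gate posts (10 mm thick, 20 mm high, reaching 73 mm from the centre). Origin at the ring's centre on the worktop, z up. Three low screw lugs outside, away from the gap. No floor plate: the worktop runs on through gap and pockets.
- gate (a point): loading point: on the worktop, 48 mm from the carousel's centre towards the middle of the gap in the guard ring; a pocket that faces the gap has its centre here.
- carousel_wheel (a joint): turn of the white star wheel about the ring's vertical centre axis, rad, anticlockwise positive from above; 0 or 6.283 = empty pocket faces the gap. Starts between 0.7 and 5.6, stops at -1.2 and 7.5, stays where left (friction 0.02 N m). Wheel 18 mm high, 61 mm radius, three pockets 120 degrees apart, open outwards, two filled with fixed black- and white-capped vials 51 mm high.
- empty_pocket (a point): centre of the empty pocket where the vial belongs, on the worktop, 48 mm from the wheel's axis, turning with the wheel. The pocket is 35 mm wide with straight walls that end 56 mm from the axis; its inner end is the wheel's round hub (34.5 mm radius), so a vial pushed home stands with its axis about 47 mm from the wheel's axis.
- crank_post (a point): top centre of the upright crank post, 24 mm from the wheel's axis, opposite the empty pocket, turning with the wheel; its round black sleeve, 13 mm in diameter, 23 to 84 mm above the worktop (above 51 mm it stands clear of the stored vials), spins freely on its pin. Pinch or push it to turn the wheel.
- weighing_bottle: bystander: clear glass weighing bottle with knobbed stopper, 38 mm in diameter, 53 mm tall, loose, left of the row of vials. Origin at the centre of its underside. Leave alone.
- rubber_stopper: bystander: red rubber stopper, 32 mm in diameter, 26 mm tall, loose, right of the carousel. Origin at the centre of its underside. Leave alone.
Mind the look-alikes: they are no part of the job. There is more than one size of the carousel_base; the one meant has the size given above.

How it is judged:
On the way, in this order (a step that is already met when the one before it is completed fails the run):
1. the green-capped vial stands clear of the other two vials, at least 20 mm between the glass (horizontal distance between green_vial and black_vial above 0.045 m and horizontal distance between green_vial and white_vial above 0.045 m), for 0.2 s.
2. the empty pocket faces the gap in the guard ring, centred within 7 mm (horizontal distance between empty_pocket and gate below 0.007 m), for 0.2 s.
At the end, for the whole second after the job is handed in: Green-capped vial upright and at rest on the worktop within 8 mm of the empty pocket's centre; that pocket within 15 mm of the loading point; the row's other two vials within 8 mm, the weighing bottle and stopper within 15 mm, of where they stood (horizontal distance between green_vial and empty_pocket below 0.008 m and horizontal distance between empty_pocket and gate below 0.015 m and height (world z) of green_vial below 0.004 m and angle between green_vial's own z axis and vertical below 0.1 rad and linear speed of green_vial below 0.02 m/s and distance of each of black_vial, white_vial from where it was at the start of the episode below 0.008 m and distance of each of weighing_bottle, rubber_stopper from where it was at the start of the episode below 0.015 m); the robot touches nothing.
It fails at once if the black-capped vial of the row is shifted by more than 8 mm or tipped (distance of black_vial from where it was at the start of the episode above 0.008 m or angle between black_vial's own z axis and vertical above 0.3 rad).
It fails at once if the white-capped vial of the row is shifted by more than 8 mm or tipped (distance of white_vial from where it was at the start of the episode above 0.008 m or angle between white_vial's own z axis and vertical above 0.3 rad).
It fails at once if the green-capped vial is lifted more than 8 mm off the worktop, or tipped (height (world z) of green_vial above 0.008 m or angle between green_vial's own z axis and vertical above 0.4 rad).
It fails at once if the weighing bottle or the rubber stopper is moved by more than 15 mm (distance of any of weighing_bottle, rubber_stopper from where it was at the start of the episode above 0.015 m).
It also fails if it takes over 72 s, if anything falls off the work surface, if the arm or the gripper's body presses on something with over 40 N, if the wrist force passes 120 N, or if a joint passes its speed limit or range.

### The arm

A 7-joint arm with a two-finger parallel gripper is mounted at the origin on a cart in front of the work surface, level with it; the furniture and walls round the work are solid. World frame = base frame: x ahead of the robot, y to its left, z up, the work surface at z = 0. Lengths are in m, angles in rad, forces in N, time in s.
With the tool pointing down it reaches from about 0.425 to 0.8 m from the base axis. Payload 8.3 kg.
Tool frame: the origin (TCP) lies at the very end of the fingers, on their centre line; the grasp point (between the pads) lies 19 mm behind it; z points along the fingers, x is the direction in which the jaws open and shut, and the axes are right-handed (so a half turn about z gives the same grasp; the last joint's range is limited). The gripper opens to 85 mm and grips with 20 to 120 N. Pads are 22 mm wide; open, the fingers measure 114 mm over their backs; the gripper's body (76 mm by 85 mm) begins 54 mm behind the grasp point. The pads swing forward as they close: fully open they stand 13 mm farther back than shut.
Start: joints at [1.14, 0.383, 0.016, 1.37, -0.006, 1.388, -0.046], TCP at [0.225, -0.583, 0.231] pointing down, gripper open.
Joint ranges: [-2.95, 2.95], [-0.25, 2.06], [-1.52, 1.56], [0.18, 2.33], [-1.44, 4.58], [0.02, 2.06], [-3.01, 3.01]. Speed limits (rad/s): [2.39, 2.39, 3.01, 3.01, 3.14, 3.14, 3.14].

### API

Orientations are given as [roll, pitch, yaw] about the fixed x, y, z axes, in that order (R = Rz(yaw) Ry(pitch) Rx(roll)).
In Python, from cell import get_state, grab_frame, camera_model, sign_off, outline_of, landmark_of gives the robot as it stands. The module is installed in compiled form; this text tells all that it offers.
- The arm moves only by the tool arm_command, never from a script. Its argument "increments" is a list that holds one entry, the list of rows, each a list of 7 numbers: the shift along the world's x, y, z in mm, then the turn, a rotation vector about the world's x, y, z in rad, then the finger opening in mm, from 0 to 85.4. A call has 1 to 5 rows; each row shifts and turns the commanded pose from where the row before left it; what a row does not reach is not made up. A row lasts 1/12 s, in which the tool goes at most 41.7 mm and 7.16 degrees, less where a joint would pass 70% of its speed; a pose out of reach is approached as far as the arm can. A call with a gripper value outside its range is refused whole. The fingers move at their own pace and stop on an object; "grip_force" is the grip in N (left out, the last holds). Time passes only in rows, so rows that do not move let the fingers close. It gives the time, the measured TCP pose, the force and the opening at its end, in the units of the state.
- get_state(): the state, without advancing time (a new reading comes with each control period).
- grab_frame(name): name is "scene" or "side" or "wrist"; returns (picture, depth): 480x640x3 uint8, red, green, blue; 480x640 float32, m along the optical axis (not along the pixel's ray), 0 where there is no reading.
- camera_model(name): a dict with "mtx" (3x3 intrinsics, pixels), "dist" ([k1, k2, p1, p2, k3] as OpenCV has them; the pictures are not rectified), "camera_from_world" (4x4, takes a point from world to camera coordinates); the wrist camera has in their place "T_tool_cam" (4x4, takes a point from camera to tool coordinates, whose origin is the TCP and whose axes are the tool frame's). Camera axes: x right, y down, z forward; pixel columns grow to the right and rows downward; lengths in m; the calibration is good to about 2 mm. A picture is of the moment at which its call begins: read the wrist's pose just before it. camera_model takes no time and is no camera call.
- sign_off(): hands the job in, once; it reports no verdict.
Trained networks look in the newest picture that a camera, given by its name, has taken for a name from the list of things; names that differ only in an ending like _2 or _b are one class to them, and where a whole thing is asked for, a point or a joint stands for the part that bears it (a point fixed in the world has none). Each returns a list of dicts, best first, with "conf" (0 to 1); they miss things now and then, are a little off and sometimes report something else, mostly with a low value. They report only what shows in the picture. A call takes as long as a camera call. They do not tell look-alikes from the thing itself.
- outline_of(name, camera): "mask" (480x640 bool, what is visible of it).
- landmark_of(name, camera): "at" ([x, y, z] in m, in world coordinates, good to about 4 mm: a listed point, or the origin of a listed thing).
The state is a dict: "time": time; "joint_pos": joint angles; "qd": joint speeds; "effort": joint torques, N m; "ee_pos": TCP position; "eef_rot": TCP orientation; "force": force on the tool from outside, world axes, zero at the start; "moment": the same for the moment, N m; "gripper_width": opening from 0.0 (shut) to 1.0 (fully open).
Only numpy, scipy, OpenCV 4.12 (cv2) and the standard library are available. Lean on these libraries where they do the work, as an engineer would, in place of code of your own. Each camera call takes 0.05 s, during which the arm holds its last target. There are 200 camera calls.

## Working session

There is one attempt and no reset: what is moved stays moved. The work goes in short steps, Python scripts to look and compute and a tool call to move; the robot and the scene stay as the last step left them, time stands still between calls to the robot, and variables do not carry over. Pictures are saved under pics/ and viewed, about 8 in all and at most 12, crops included, and the job is handed in when it is done.

Besides the shell and the picture viewer there is one more tool, called after "Emit:" in YAML: its name, and indented under it one key for each argument. arm_command: Moves the arm, as the interface text tells. Its arguments: {"type":"object","properties":{"increments":{"type":"array","items":{"type":"array","items":{"type":"array","items":{"type":"number"}}}},"grip_force":{"type":"number"}},"required":["increments"]}

```bash
mkdir -p pics; cat > h.py <<'E'
import numpy as np, cv2
from cell import *
def shot(n,f=None):
    p,d=grab_frame(n)
    if f: cv2.imwrite('pics/'+f,p[:,:,::-1])
    return p,d
def lm(names,cam):
    for n in names:
        try: print(cam,n,[(np.round(r['at'],4).tolist(),round(r['conf'],2)) for r in landmark_of(n,cam)[:4]])
        except Exception as e: print(n,e)
NAMES=['green_vial','black_vial','white_vial','carousel_base','gate','empty_pocket','crank_post','weighing_bottle','rubber_stopper']
E
python3 - <<'E'
from h import *
s=get_state();print(s['time'],s['ee_pos'],s['eef_rot'],s['gripper_width'])
a,_=shot('scene');lm(NAMES,'scene')
b,_=shot('side');lm(NAMES,'side')
cv2.imwrite('pics/a.png',a[:,:,::-1]);cv2.imwrite('pics/b.png',b[:,:,::-1])
print(get_state()['time'])
E
```

```text
0.0 [ 0.22458093 -0.58272571  0.2302484 ] [ 3.14152226e+00  1.96419206e-03 -1.20294066e+00] 0.9980038351692708
scene green_vial [([0.4577, -0.2309, -0.0032], 0.87)]
scene black_vial [([0.4554, -0.2056, 0.0016], 0.52)]
scene white_vial [([0.4483, -0.1787, 0.0021], 0.66), ([0.5239, -0.3211, -0.0041], 0.64), ([0.4441, 0.0641, 0.0015], 0.23)]
scene carousel_base [([0.5434, -0.3688, 0.0038], 0.89), ([0.4818, -0.5228, 0.0008], 0.6), ([0.4443, 0.0628, -0.0007], 0.59)]
scene gate [([0.4713, -0.4948, 0.0017], 0.97), ([0.5248, -0.3216, -0.001], 0.66)]
scene empty_pocket [([0.5018, -0.3453, 0.0021], 0.81), ([0.4698, -0.4929, -0.0021], 0.75)]
scene crank_post [([0.4896, -0.5423, 0.0561], 0.62)]
scene weighing_bottle [([0.4437, 0.0645, -0.0021], 0.77)]
scene rubber_stopper [([0.4506, -0.1794, 0.002], 0.3)]
side green_vial []
side black_vial [([0.4518, -0.2038, 0.0031], 0.41), ([0.6083, -0.5157, -0.0007], 0.39)]
side white_vial [([0.4468, -0.1833, -0.0016], 0.59)]
side carousel_base [([0.4878, -0.5241, 0.0019], 0.94), ([0.5417, -0.3691, -0.0005], 0.8)]
side gate [([0.471, -0.4952, -0.0001], 0.89), ([0.5202, -0.3216, 0.0034], 0.8)]
side empty_pocket [([0.5006, -0.3467, -0.0038], 0.87), ([0.4737, -0.4964, 0.0012], 0.68)]
side crank_post [([0.4927, -0.5411, 0.0577], 0.91), ([0.5628, -0.3788, 0.0899], 0.68), ([0.4548, -0.233, -0.0015], 0.19)]
side weighing_bottle [([0.4474, 0.0662, -0.0012], 0.76)]
side rubber_stopper [([0.6107, -0.5189, 0.0022], 0.57)]
1.0
```

View pics/a.png

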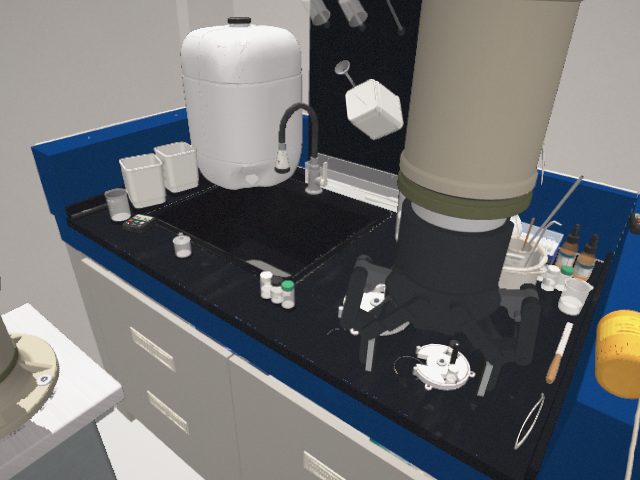

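View pics/b.png

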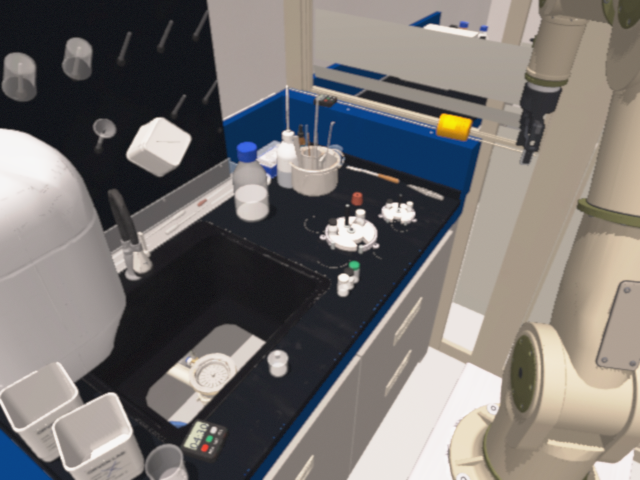

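The scene picture shows the row at (267–290, 288), with green at the right end, nearest the carousels. The side picture shows the larger carousel at (350, 233) and the smaller look-alike at (398, 212). The larger one has gate radius ≈ 50 mm, against ≈ 31 mm for the other, so the target is at (0.542, -0.369). Next I move above the area for a close look with the wrist camera.

Emit:
arm_command:
  increments:
    - [[16,18,3,0,0,0.09,85],[16,18,3,0,0,0.09,85],[16,18,3,0,0,0.09,85],[16,18,3,0,0,0.09,85],[16,18,3,0,0,0.09,85]]

```text
time: 1.42
ee_pos: [0.3054, -0.4923, 0.2465]
eef_rot: [3.142, -0.0, -0.749]
force: [0.1, 0.1, 0.4]
gripper_width: 0.994
```

Emit:
arm_command:
  increments:
    - [[16,18,3,0,0,0.09,85],[16,18,3,0,0,0.09,85],[16,18,3,0,0,0.09,85],[16,18,3,0,0,0.09,85],[16,18,3,0,0,0.09,85]]

```text
time: 1.83
ee_pos: [0.3854, -0.4022, 0.2616]
eef_rot: [3.141, -0.0, -0.299]
force: [-0.4, -0.4, -0.2]
gripper_width: 0.995
```

Emit:
arm_command:
  increments:
    - [[16,18,3,0,0,0.1,85],[16,18,3,0,0,0.1,85],[16,18,3,0,0,0.1,85],[16,18,3,0,0,0.1,85],[0,0,0,0,0,0,85]]

```text
time: 2.25
ee_pos: [0.4528, -0.326, 0.2742]
eef_rot: [-3.14, -0.003, 0.111]
force: [0.7, 1.3, -0.5]
gripper_width: 0.998
```

```bash
python3 - <<'E'
from h import *
s=get_state();print(s['time'],s['ee_pos'],s['eef_rot'],s['gripper_width'])
print(camera_model('wrist')['T_tool_cam'])
shot('wrist','c.png');lm(NAMES,'wrist')
shot('scene');lm(NAMES[:7],'scene')
E
```

```text
2.25 [ 0.45282417 -0.32599579  0.2742481 ] [-3.14048898e+00 -3.01458997e-03  1.10925283e-01] 0.9979422288142408
[[ 9.99999266e-01  1.08427596e-03 -5.39811513e-04 -1.80634714e-03]
 [-8.98799473e-04  9.63039887e-01  2.69357326e-01 -6.92711913e-02]
 [ 8.11917692e-04 -2.69356643e-01  9.63040155e-01 -1.43497820e-01]
 [ 0.00000000e+00  0.00000000e+00  0.00000000e+00  1.00000000e+00]]
wrist green_vial [([0.4542, -0.2306, -0.0033], 0.84)]
wrist black_vial [([0.4552, -0.2063, -0.0021], 0.81)]
wrist white_vial [([0.4556, -0.1819, 0.0019], 0.89)]
wrist carousel_base [([0.5487, -0.3666, 0.0017], 0.92), ([0.4803, -0.5287, 0.0015], 0.71)]
wrist gate [([0.469, -0.4942, -0.0017], 0.89), ([0.5291, -0.3218, 0.0002], 0.61), ([0.504, -0.3467, 0.0009], 0.24)]
wrist empty_pocket [([0.5014, -0.3461, 0.0032], 0.93), ([0.4725, -0.4966, 0.0008], 0.64)]
wrist crank_post [([0.5677, -0.3809, 0.0859], 0.88), ([0.4895, -0.54, 0.0558], 0.74), ([0.611, -0.5178, -0.0021], 0.31)]
wrist weighing_bottle []
wrist rubber_stopper [([0.6122, -0.5161, -0.0044], 0.89)]
scene green_vial [([0.4589, -0.2322, -0.003], 0.85)]
scene black_vial [([0.4582, -0.207, 0.0036], 0.52)]
scene white_vial [([0.4519, -0.1788, 0.0012], 0.6)]
scene carousel_base [([0.4811, -0.526, 0.0024], 0.74), ([0.5405, -0.3676, -0.0017], 0.72)]
scene gate [([0.4736, -0.4965, -0.0012], 0.75), ([0.5268, -0.3196, -0.0007], 0.69)]
scene empty_pocket [([0.4691, -0.4914, -0.0023], 0.91), ([0.5041, -0.3447, -0.0007], 0.68)]
scene crank_post [([0.4898, -0.5427, 0.0561], 0.92), ([0.5623, -0.3789, 0.082], 0.82)]
```

View pics/c.png

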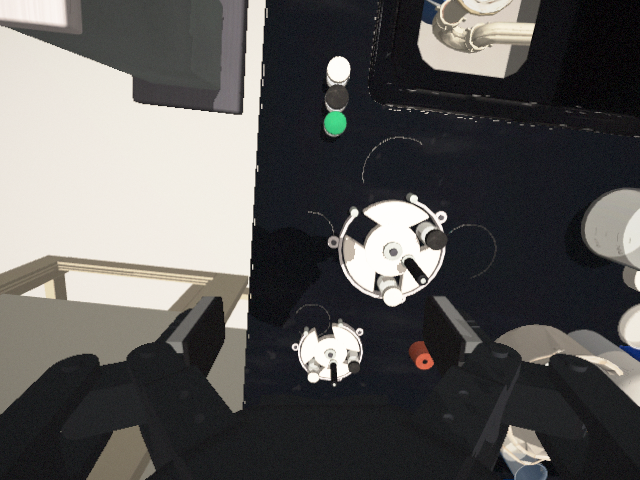

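The wrist picture shows the row with white at (338, 69), black at (337, 97) and green at (335, 123). The big carousel is at about (393, 250), with its gate posts at (353, 211) and (412, 198). The empty pocket is at (352, 245) and the crank top at (423, 281). Next I convert these pixels to positions.

```bash
cat >> h.py <<'E'
from scipy.spatial.transform import Rotation as R
def ray(cam,uv,z,s=None):
    m=camera_model(cam); 
    if cam=='wrist':
        s=s or get_state(); T=np.eye(4);T[:3,:3]=R.from_euler('xyz',s['eef_rot']).as_matrix();T[:3,3]=s['ee_pos']
        W=T@np.array(m['T_tool_cam'])
    else: W=np.linalg.inv(np.array(m['camera_from_world']))
    q=cv2.undistortPoints(np.array([[uv]],float),np.array(m['mtx']),np.array(m['dist'])).ravel()
    d=W[:3,:3]@[q[0],q[1],1]; o=W[:3,3]
    return (o+d*(z-o[2])/d[2])[:2]
E
python3 - <<'E'
from h import *
p=cv2.imread('pics/c.png');b,g,r=[p[:,:,i].astype(int) for i in range(3)]
k=((g>r+40)&(g>b+20)).astype(np.uint8);n,_,st,c=cv2.connectedComponentsWithStats(k);i=1+st[1:,4].argmax();print(c[i],st[i])
for nm,uv,z in [('green',c[i],.048),('black',(336.5,97),.05),('white',(338,69),.05),('p1',(353,211),.02),('p2',(412,198),.02),('crank',(423.5,281.5),.084),('hub',(393,252),.02)]: print(nm,np.round(ray('wrist',uv,z),4))
# circle fit on ring via big crop
cv2.imwrite('pics/d.png',cv2.resize(p[40:320,300:470],None,fx=3,fy=3,interpolation=cv2.INTER_CUBIC)[:600] if 0 else cv2.resize(p[180:320,310:470],None,fx=4.2,fy=4.2,interpolation=cv2.INTER_CUBIC))
E
```

```text
[334.92540793 122.28205128] [324 111  23  24 429]
green [ 0.449 -0.235]
black [ 0.448 -0.211]
white [ 0.4467 -0.1852]
p1 [ 0.4817 -0.3301]
p2 [ 0.549  -0.3079]
crank [ 0.5585 -0.3868]
hub [ 0.5369 -0.3759]
```

View pics/d.png

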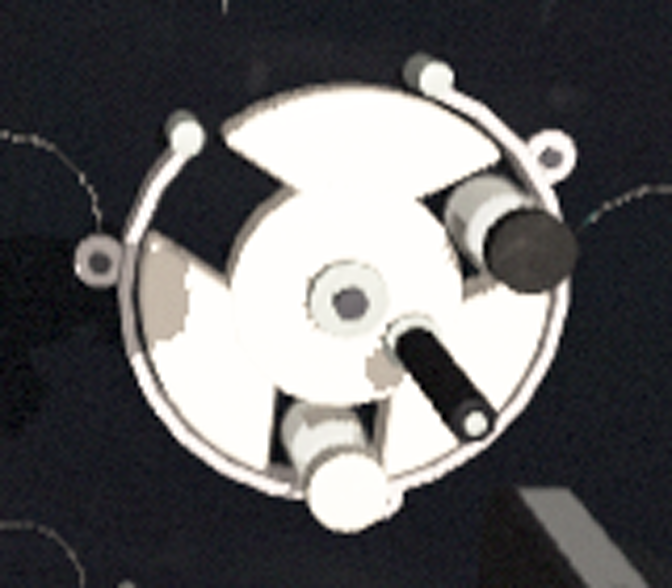

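The crop shows the posts' tops at full-image (354.5, 212.4) and (413.6, 198.3), the hub at (393.3, 251.4) and the crank top at (423.6, 281). The ray results are about 6 mm off the network's, possibly because the arm hadn't settled. I'll re-check with it at rest.

```bash
python3 - <<'E'
from h import *
s=get_state();print(s['time'],s['ee_pos'],s['eef_rot'],np.abs(s['qd']).max())
p,d=shot('wrist');lm(NAMES[:7],'wrist')
cv2.imwrite('pics/e.png',p[:,:,::-1])
b,g,r=[p[:,:,2-i].astype(int) for i in range(3)]
def cap(p,s,cam='wrist',z=.05):
    r,g,b=[p[:,:,i].astype(int) for i in range(3)]
    k=((g>r+40)&(g>b+20)).astype(np.uint8);n,_,st,c=cv2.connectedComponentsWithStats(k);i=1+st[1:,4].argmax()
    print(cam,'green',c[i],st[i][4],ray(cam,c[i],z,s))
cap(p,s)
p,d2=shot('scene');cap(p,None,'scene',.045)
p,d2=shot('side');cap(p,None,'side',.045)
for n in ['crank_post','green_vial']:
    for cam in ['scene','wrist']: pass
E
```

```text
3.15 [ 0.44876106 -0.33116093  0.27328656] [-3.14151796e+00  4.11710183e-05  9.70134651e-02] 0.0011089082981988135
wrist green_vial [([0.4556, -0.2284, -0.0024], 0.76), ([0.5651, -0.3817, 0.0825], 0.74), ([0.4512, -0.183, -0.0004], 0.72)]
wrist black_vial [([0.4542, -0.2041, -0.0007], 0.68)]
wrist white_vial [([0.4503, -0.183, -0.0001], 0.71)]
wrist carousel_base [([0.4843, -0.5278, 0.0027], 0.76), ([0.5485, -0.365, 0.0026], 0.72)]
wrist gate [([0.5265, -0.3218, -0.0019], 0.78)]
wrist empty_pocket [([0.5045, -0.3457, 0.0032], 0.85), ([0.4748, -0.4974, 0.003], 0.66)]
wrist crank_post [([0.5644, -0.3839, 0.0858], 0.77), ([0.4908, -0.5409, 0.0549], 0.58)]
wrist green [338.77083333 116.97685185] 432 [ 0.4523391  -0.22967835]
scene green [287.24369748 285.01680672] 119 [ 0.45613407 -0.23090664]
side green [353.97435897 264.64102564] 78 [ 0.45751258 -0.23451434]
```

```bash
python3 - <<'E'
from h import *
p=cv2.imread('pics/e.png')
cv2.imwrite('pics/f.png',cv2.resize(p[40:310,310:490],None,fx=2.2,fy=2.2,interpolation=cv2.INTER_CUBIC))
E
```

```text
(no output)
```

View pics/f.png

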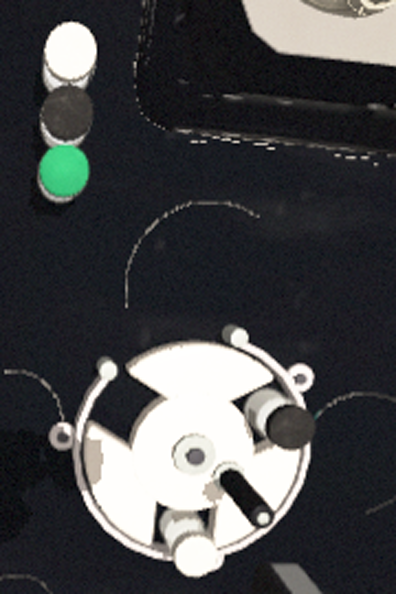

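The crop shows caps at white (70, 50), black (66, 111) and green (64, 170). The posts are at (108, 369) and (238, 337), the hub at (195, 456) and the crank top at (263, 519).

```bash
python3 - <<'E'
from h import *
for nm,uv,z in [('white',(70,50),.05),('black',(66,111),.05),('green',(64,170),.05),('p1',(108,369),.02),('p2',(238,337),.02),('hub',(195,456),.025),('hub18',(195,456),.018),('crank',(263,519),.084)]:
    print(nm,np.round(ray('wrist',(310+uv[0]/2.2,40+uv[1]/2.2),z),4))
E
```

```text
white [ 0.4498 -0.1792]
black [ 0.4508 -0.2046]
green [ 0.4527 -0.23  ]
p1 [ 0.4885 -0.3255]
p2 [ 0.5553 -0.3016]
hub [ 0.5416 -0.3679]
hub18 [ 0.5434 -0.3698]
crank [ 0.5638 -0.38  ]
```

Emit:
arm_command:
  increments:
    - [[1,20,-20,0,0,0,60],[1,20,-20,0,0,0,60],[1,20,-20,0,0,0,60],[2,20,-20,0,0,0,60],[2,19,-20,0,0,0,60]]

```text
time: 4.07
ee_pos: [0.4557, -0.2311, 0.1726]
eef_rot: [3.141, -0.0, 0.097]
force: [0.0, -0.3, -0.8]
gripper_width: 0.699
```

Emit:
arm_command:
  increments:
    - [[0,0,-25,0,0,0,60],[0,0,-25,0,0,0,60],[0,0,-25,0,0,0,60],[0,0,-10,0,0,0,60],[0,0,0,0,0,0,60]]

```text
time: 4.48
ee_pos: [0.4541, -0.2314, 0.086]
eef_rot: [-3.139, 0.004, 0.097]
force: [-0.2, 1.2, 0.9]
gripper_width: 0.702
```

```bash
python3 - <<'E'
from h import *
shot('wrist')
s=get_state();print(s['time'],s['ee_pos'],s['eef_rot'],s['gripper_width'])
shot('wrist','g.png');lm(NAMES[:3],'wrist')
E
```

```text
4.5333 [ 0.45523586 -0.23192773  0.08780106] [-3.14020161e+00  1.69967171e-03  9.70219859e-02] 0.703160120866982
wrist green_vial [([0.4523, -0.2325, -0.0007], 0.95)]
wrist black_vial [([0.4568, -0.2027, -0.0001], 0.6)]
wrist white_vial [([0.4508, -0.1813, 0.0017], 0.62)]
```

View pics/g.png

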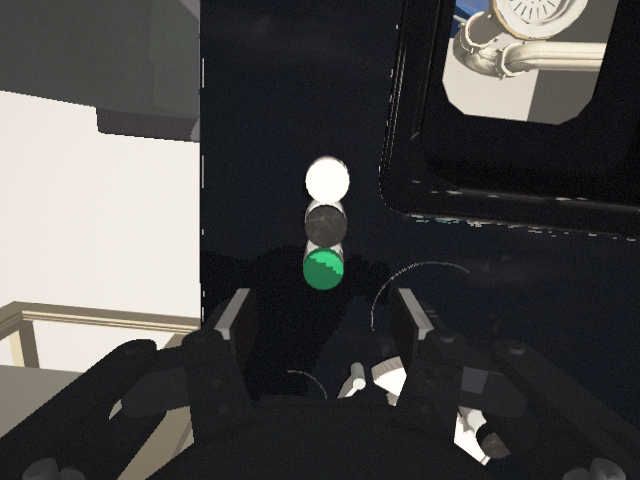

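The wrist picture shows green (324, 269) centred between the fingers, with black (325, 226) and white (327, 180). I'll check y by ray.

```bash
python3 - <<'E'
from h import *
for uv in [(323.5,268.5),(325.5,225),(327.5,180)]: print(np.round(ray('wrist',uv,.05),4))
E
```

```text
[ 0.4548 -0.2303]
[ 0.4534 -0.2046]
[ 0.452  -0.1799]
```

Emit:
arm_command:
  increments:
    - [[0,0,-25,0,0,0,60],[0,0,-25,0,0,0,60],[0,0,-15,0,0,0,60],[0,0,0,0,0,0,40],[0,0,0,0,0,0,40]]

```text
time: 5.15
ee_pos: [0.456, -0.2323, 0.0239]
eef_rot: [-3.141, 0.0, 0.097]
force: [0.4, -0.1, 0.2]
gripper_width: 0.471
```

Emit:
arm_command:
  increments:
    - [[0,0,0,0,0,0,30],[0,0,0,0,0,0,26],[0,0,0,0,0,0,22],[0,0,0,0,0,0,20],[0,0,0,0,0,0,20]]
  grip_force: 20

```text
time: 5.57
ee_pos: [0.4569, -0.2328, 0.0249]
eef_rot: [3.14, -0.002, 0.097]
force: [-0.5, -0.1, 7.3]
gripper_width: 0.284
```

Emit:
arm_command:
  increments:
    - [[0,0,0,0,0,0,20],[0,-2,0,0,0,0,20],[0,-4,0,0,0,0,20],[0,-5,0,0,0,0,20],[0,-5,0,0,0,0,20]]

```text
time: 5.98
ee_pos: [0.457, -0.2478, 0.0245]
eef_rot: [3.141, -0.002, 0.098]
force: [1.5, 0.9, 1.8]
gripper_width: 0.281
```

Emit:
arm_command:
  increments:
    - [[1,-5,0,0,0,0,20],[1,-5,0,0,0,0,20],[0,-4,0,0,0,0,20],[0,-1,0,0,0,0,20],[0,0,0,0,0,0,20]]

```text
time: 6.4
ee_pos: [0.4587, -0.2633, 0.0242]
eef_rot: [3.141, -0.002, 0.097]
force: [0.1, 1.9, 5.9]
gripper_width: 0.283
```

```bash
python3 - <<'E'
from h import *
shot('wrist')
s=get_state();print(s['time'],s['ee_pos'],s['force'],s['gripper_width'])
shot('wrist','i.png');lm(NAMES[:3],'wrist')
shot('scene','j.png');lm(NAMES[:3],'scene')
E
```

```text
6.45 [ 0.45864748 -0.26323015  0.02423079] [0.28791304 2.11171562 5.97141363] 0.28221977965858047
wrist green_vial [([0.4577, -0.2563, 0.0002], 0.95)]
wrist black_vial [([0.4566, -0.2022, 0.0014], 0.56)]
wrist white_vial [([0.4529, -0.1821, 0.0026], 0.84)]
scene green_vial [([0.4601, -0.2589, -0.0015], 0.43)]
scene black_vial [([0.4549, -0.2066, -0.0001], 0.64)]
scene white_vial [([0.4529, -0.1795, 0.0008], 0.77)]
```

View pics/i.png

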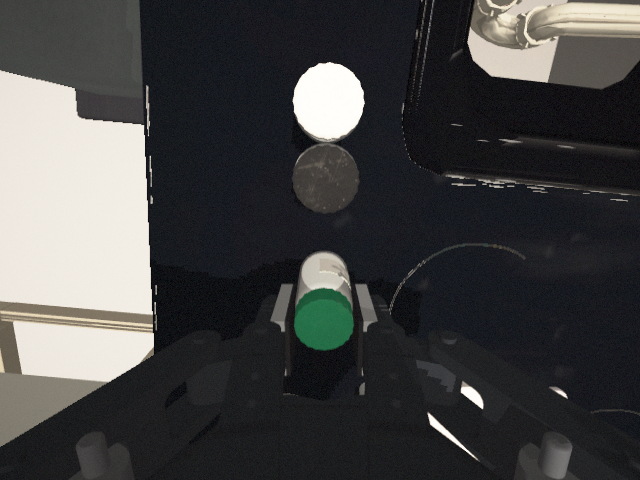

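The picture shows green gripped upright at (324, 319), with a clear gap to black (326, 178) and white (328, 101), which have not moved. Now I release it and go to the crank.

Emit:
arm_command:
  increments:
    - [[0,0,0,0,0,0,30],[0,0,0,0,0,0,40],[0,0,0,0,0,0,50],[0,0,0,0,0,0,50],[0,0,10,0,0,0,50]]

```text
time: 7.27
ee_pos: [0.4563, -0.2626, 0.0318]
eef_rot: [-3.139, 0.003, 0.097]
force: [-0.7, 0.2, -1.3]
gripper_width: 0.585
```

Emit:
arm_command:
  increments:
    - [[0,0,25,0,0,0,50],[0,0,35,0,0,0,50],[0,0,35,0,0,0,50],[11,-12,35,0,0,0,50],[20,-21,0,0,0,0,50]]

```text
time: 7.68
ee_pos: [0.4918, -0.2963, 0.1727]
eef_rot: [3.135, -0.009, 0.099]
force: [2.2, -0.3, 1.2]
gripper_width: 0.588
```

Emit:
arm_command:
  increments:
    - [[20,-21,0,0,0,0,50],[20,-21,0,0,0,0,50],[20,-21,0,0,0,0,50],[15,-21,0,0,0,0,50],[0,0,0,0,0,0,50]]

```text
time: 8.1
ee_pos: [0.5644, -0.3842, 0.1623]
eef_rot: [3.141, 0.001, 0.094]
force: [-1.3, -0.2, 0.1]
gripper_width: 0.589
```

```bash
python3 - <<'E'
from h import *
shot('scene');lm(NAMES[:3]+['crank_post','empty_pocket'],'scene')
s=get_state();print(s['time'],s['ee_pos'],s['eef_rot'],s['gripper_width'])
shot('wrist','k.png');lm(NAMES[:7],'wrist')
E
```

```text
scene green_vial [([0.4619, -0.26, -0.0039], 0.54)]
scene black_vial [([0.4451, 0.0637, 0.0011], 0.73), ([0.4554, -0.2041, 0.0008], 0.56), ([0.5407, -0.3692, 0.0033], 0.38)]
scene white_vial [([0.4505, -0.1771, -0.0027], 0.77)]
scene crank_post [([0.4919, -0.5409, 0.0577], 0.76), ([0.5653, -0.3774, 0.0827], 0.7), ([0.6106, -0.5133, -0.0022], 0.65)]
scene empty_pocket [([0.5029, -0.3457, 0.0025], 0.63), ([0.4624, -0.2584, -0.0042], 0.62), ([0.4716, -0.4933, 0.0001], 0.59)]
8.4 [ 0.56364584 -0.37918588  0.16400269] [-3.14157701e+00 -3.13968099e-04  9.80896231e-02] 0.5850583138480949
wrist green_vial [([0.4585, -0.2563, 0.001], 0.74)]
wrist black_vial [([0.4543, -0.2523, 0.002], 0.51)]
wrist white_vial []
wrist carousel_base [([0.5476, -0.3678, 0.0034], 0.86)]
wrist gate [([0.5299, -0.3216, 0.0], 0.76)]
wrist empty_pocket [([0.5015, -0.3474, 0.001], 0.77)]
wrist crank_post [([0.5657, -0.3829, 0.0813], 0.7)]
```

View pics/k.png

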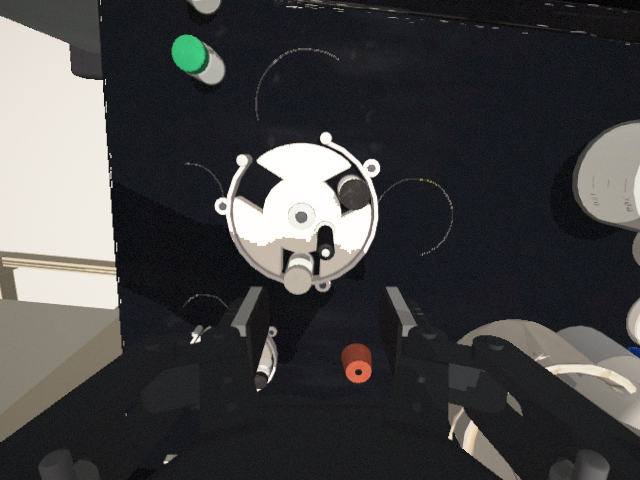

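The picture shows the crank top at (325, 253), the posts at (242, 159) and (326, 137), the hub at (302, 216) and the green cap at (190, 54).

```bash
python3 - <<'E'
from h import *
P={n:ray('wrist',uv,z) for n,uv,z in [('crank',(325,253),.084),('p1',(242,160),.02),('p2',(326,138),.02),('hub',(302,216.5),.02),('green',(190,54),.05)]}
for k in P: print(k,np.round(P[k],4))
m=(P['p1']+P['p2'])/2-P['hub'];print(np.degrees(np.arctan2(m[1],m[0])),np.linalg.norm(m),np.degrees(np.arctan2(*(P['p2']-P['p1'])[::-1]))+90)
c=P['crank']-P['hub'];print(np.degrees(np.arctan2(c[1],c[0])),np.linalg.norm(c))
E
```

```text
crank [ 0.5628 -0.3804]
p1 [ 0.4886 -0.3269]
p2 [ 0.5561 -0.3028]
hub [ 0.5419 -0.3694]
green [ 0.4574 -0.2576]
109.71742678123067 0.057944428234981214 109.64519657256952
-27.93637379658084 0.023615169901742217
```

Emit:
arm_command:
  increments:
    - [[-1,-1,-25,0,0,0,50],[0,0,-25,0,0,0,50],[0,0,-25,0,0,0,50],[0,0,-20,0,0,0,50],[0,0,-8,0,0,0,35]]

```text
time: 9.22
ee_pos: [0.5609, -0.3802, 0.0565]
eef_rot: [-3.138, 0.004, 0.097]
force: [-0.6, 0.0, -1.8]
gripper_width: 0.458
```

Emit:
arm_command:
  increments:
    - [[0,0,0,0,0,0,25],[0,0,0,0,0,0,15],[0,0,0,0,0,0,8],[0,0,0,0,0,0,8],[0,0,0,0,0,0,8]]
  grip_force: 25

```text
time: 9.63
ee_pos: [0.5638, -0.3815, 0.0614]
eef_rot: [3.14, -0.002, 0.097]
force: [4.0, -1.9, -3.4]
gripper_width: 0.14
```

Emit:
arm_command:
  increments:
    - [[0,0,0,0,0,0,8],[-1,-2,0,0,0,0,8],[-2,-2.5,0,0,0,0,8],[-2,-2.5,0,0,0,0,8],[-2.5,-2,0,0,0,0,8]]

```text
time: 10.05
ee_pos: [0.5551, -0.3904, 0.0613]
eef_rot: [3.141, -0.0, 0.097]
force: [-0.1, 2.6, 4.8]
gripper_width: 0.139
```

Emit:
arm_command:
  increments:
    - [[-2.5,-1.5,0,0,0,0,8],[-2.5,-1,0,0,0,0,8],[0,0,0,0,0,0,8],[0,0,0,0,0,0,8],[0,0,0,0,0,0,8]]

```text
time: 10.47
ee_pos: [0.5496, -0.3926, 0.0613]
eef_rot: [-3.141, 0.001, 0.097]
force: [-0.9, 2.6, 6.7]
gripper_width: 0.139
```

```bash
python3 - <<'E'
from h import *
shot('scene');lm(['gate','crank_post','empty_pocket'],'scene')
shot('side');lm(['gate','crank_post','empty_pocket'],'side')
s=get_state();print(s['time'],s['ee_pos'],s['force'],s['gripper_width'])
shot('wrist','l.png');lm(['gate','crank_post','empty_pocket'],'wrist')
E
```

```text
scene gate [([0.4743, -0.4971, 0.0014], 0.96), ([0.5246, -0.3194, 0.0003], 0.72)]
scene crank_post [([0.5487, -0.3876, 0.0827], 0.74)]
scene empty_pocket [([0.4687, -0.4948, -0.0025], 0.61), ([0.5346, -0.3226, 0.0021], 0.57)]
side gate [([0.5238, -0.3268, 0.0021], 0.88), ([0.471, -0.4973, 0.0008], 0.64)]
side crank_post [([0.5482, -0.3945, 0.0891], 0.96), ([0.4928, -0.5421, 0.0548], 0.75)]
side empty_pocket [([0.4702, -0.4949, -0.0014], 0.79), ([0.5292, -0.3241, -0.0025], 0.72)]
10.8667 [ 0.5496101  -0.39263677  0.06126047] [-1.9811231   3.05997061  6.61656671] 0.13973056190712174
wrist gate []
wrist crank_post []
wrist empty_pocket []
```

View pics/l.png

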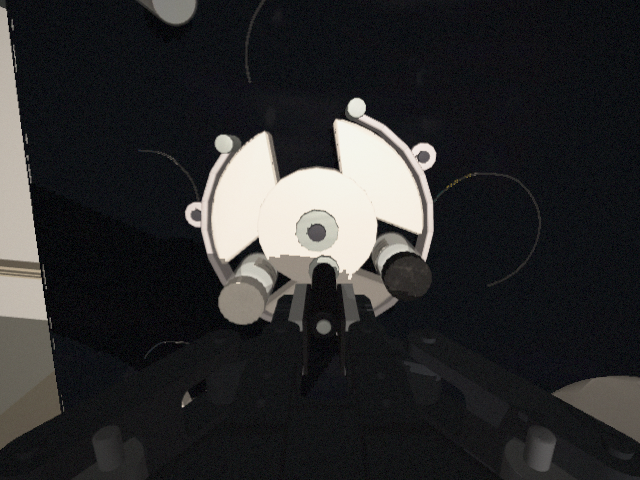

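The picture shows the pocket's mouth corners at (268, 132) and (335, 121), against the posts at (226, 144) and (356, 108). So the wheel has turned slightly too far clockwise. I'll quantify that.

```bash
python3 - <<'E'
from h import *
r=lambda u,z:ray('wrist',u,z)
a=lambda v:np.degrees(np.arctan2(v[1],v[0]))
h=r((317,232),.021);m=(r((268,132),.018)+r((335,121),.018))/2;p=(r((226,144),.02)+r((356,108),.02))/2
print(h,m,p,a(m-h),a(p-h),np.linalg.norm(m-h),np.linalg.norm(p-h), a(r((356,108),.02)-r((226,144),.02))+90,a(r((335,121),.018)-r((268,132),.018))+90)
E
```

```text
[ 0.54168217 -0.36904319] [ 0.5282448  -0.31383271] [ 0.52254303 -0.31434983] 103.67893660776386 109.2867452148225 0.056822175874569704 0.05794541025016143 110.18233858151292 104.40060220554261
```

Emit:
arm_command:
  increments:
    - [[1.2,0.3,0,0,0,0,8],[1.2,0.3,0,0,0,0,8],[0,0,0,0,0,0,8],[0,0,0,0,0,0,8],[0,0,0,0,0,0,8]]

```text
time: 11.48
ee_pos: [0.5522, -0.3918, 0.0613]
eef_rot: [-3.141, 0.0, 0.097]
force: [-0.6, 3.2, 7.0]
gripper_width: 0.142
```

Emit:
arm_command:
  increments:
    - [[0,0,0,0,0,0,15],[0,0,0,0,0,0,22],[0,0,0,0,0,0,32],[0,0,0,0,0,0,40],[0,0,0,0,0,0,40]]

```text
time: 11.9
ee_pos: [0.5523, -0.3923, 0.06]
eef_rot: [-3.141, 0.001, 0.097]
force: [0.3, 1.2, -0.5]
gripper_width: 0.471
```

Emit:
arm_command:
  increments:
    - [[0,0,15,0,0,0,45],[0,0,25,0,0,0,50],[0,0,30,0,0,0,50],[-12,17,10,0,0,0,50],[-19,22,0,0,0,0,50]]

```text
time: 12.32
ee_pos: [0.5238, -0.3549, 0.1438]
eef_rot: [3.137, -0.005, 0.095]
force: [-0.1, -0.3, 0.0]
gripper_width: 0.589
```

Emit:
arm_command:
  increments:
    - [[-19,22,0,0,0,0.05,50],[-19,22,0,0,0,0.05,50],[-20,22,0,0,0,0.05,50],[-3,18,0,0,0,0,50],[0,0,0,0,0,0,50]]

```text
time: 12.73
ee_pos: [0.46, -0.2653, 0.1406]
eef_rot: [-3.141, 0.0, 0.251]
force: [0.3, 0.2, 0.8]
gripper_width: 0.586
```

```bash
python3 - <<'E'
from h import *
shot('scene');lm(['green_vial','gate','crank_post','empty_pocket'],'scene')
shot('side');lm(['green_vial','gate','crank_post','empty_pocket'],'side')
shot('side');
s=get_state();print(s['time'],s['ee_pos'],s['eef_rot'],s['gripper_width'])
shot('wrist','m.png');lm(NAMES[:7],'wrist')
E
```

```text
scene green_vial [([0.4616, -0.2607, 0.0002], 0.83), ([0.5261, -0.322, -0.0036], 0.7)]
scene gate [([0.4701, -0.4981, -0.001], 0.74), ([0.5245, -0.321, 0.0037], 0.69)]
scene crank_post [([0.5508, -0.3894, 0.0844], 0.72), ([0.488, -0.5393, 0.0573], 0.66)]
scene empty_pocket [([0.527, -0.326, 0.0017], 0.86), ([0.4728, -0.4928, -0.0027], 0.6)]
side green_vial [([0.458, -0.2587, -0.0018], 0.7)]
side gate [([0.5228, -0.3249, 0.0031], 0.61), ([0.4718, -0.4961, -0.0015], 0.61)]
side crank_post [([0.4909, -0.5405, 0.0571], 0.93), ([0.5513, -0.3891, 0.0863], 0.79)]
side empty_pocket [([0.525, -0.3264, -0.0042], 0.95), ([0.4723, -0.4935, 0.0006], 0.65)]
13.2833 [ 0.46070322 -0.26931397  0.14006659] [-3.14116503e+00  1.61642288e-04  2.46623650e-01] 0.5794916315744996
wrist green_vial []
wrist black_vial [([0.453, -0.2025, -0.0012], 0.73)]
wrist white_vial [([0.4534, -0.181, -0.0006], 0.96)]
wrist carousel_base [([0.5488, -0.3669, 0.001], 0.56)]
wrist gate []
wrist empty_pocket []
wrist crank_post []
```

View pics/m.png

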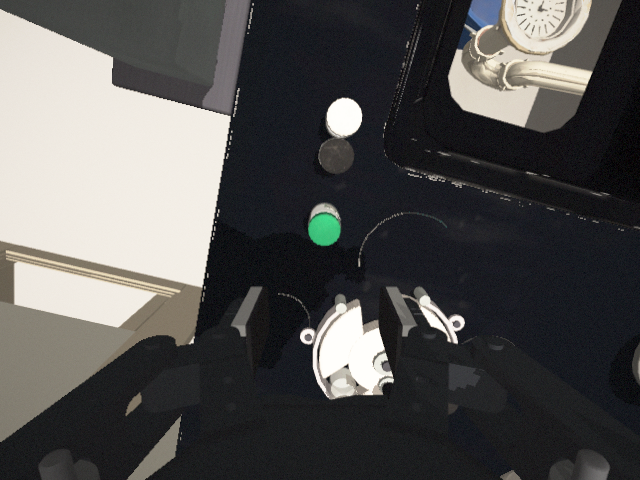

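The picture shows green upright at (324, 229), black (336, 155) and white (344, 118) in place. The networks put the pocket about 3 mm from the gate.

```bash
python3 - <<'E'
from h import *
for uv in [(324.5,229),(336.5,155.5),(344.5,118)]: print(np.round(ray('wrist',uv,.05),4))
E
```

```text
[ 0.456  -0.2553]
[ 0.4514 -0.2042]
[ 0.4504 -0.18  ]
```

```bash
python3 - <<'E'
from h import *
s=dict(ee_pos=[0.45865,-0.26323,0.02423],eef_rot=[3.141,-0.002,0.097])
for uv,z in [((324,319),.05),((324,349),.05),((324,289),.05),((326,178),.05),((328,101),.05),((324,252),.0),((324,252),.02)]: print(uv,z,np.round(ray('wrist',uv,z,s),4))
E
```

```text
(324, 319) 0.05 [ 0.4565 -0.2573]
(324, 349) 0.05 [ 0.4578 -0.2705]
(324, 289) 0.05 [ 0.4552 -0.2448]
(326, 178) 0.05 [ 0.4519 -0.2038]
(328, 101) 0.05 [ 0.4501 -0.1792]
(324, 252) 0.0 [ 0.4555 -0.2457]
(324, 252) 0.02 [ 0.4548 -0.2395]
```

The rays show green upright at (0.456, -0.2555). It lagged about 6 mm in the pads, probably because the closing fingers press down. Now I grasp it aligned with the gap and relieve the downward press.

Emit:
arm_command:
  increments:
    - [[-2.5,7,-25,0,0,0.05,50],[-2,6,-25,0,0,0.05,50],[0,0,-25,0,0,0,50],[0,0,-23,0,0,0,50],[0,0,-20,0,0,0,50]]

```text
time: 14.1
ee_pos: [0.4557, -0.2558, 0.0209]
eef_rot: [-3.141, 0.001, 0.347]
force: [-0.3, -0.8, -0.0]
gripper_width: 0.585
```

Emit:
arm_command:
  increments:
    - [[0,0,0,0,0,0,40],[0,0,0,0,0,0,30],[0,0,0,0,0,0,26],[0,0,0,0,0,0,22],[0,0,0,0,0,0,20]]
  grip_force: 30

```text
time: 14.52
ee_pos: [0.4571, -0.2566, 0.0238]
eef_rot: [3.14, -0.002, 0.347]
force: [0.5, -0.2, 0.1]
gripper_width: 0.282
```

Emit:
arm_command:
  increments:
    - [[0,0,0,0,0,0,20],[0,0,0.5,0,0,0,20],[0,0,0.5,0,0,0,20],[0,0,0,0,0,0,20],[0,0,0,0,0,0,20]]

```text
time: 14.93
ee_pos: [0.4563, -0.2562, 0.0236]
eef_rot: [3.141, -0.0, 0.347]
force: [-0.5, -0.8, 5.2]
gripper_width: 0.28
```

Emit:
arm_command:
  increments:
    - [[0,0,0.5,0,0,0,20],[0,0,0.5,0,0,0,20],[0,0,0,0,0,0,20],[0,0,0,0,0,0,20]]

```text
time: 15.27
ee_pos: [0.456, -0.256, 0.0241]
eef_rot: [-3.141, 0.0, 0.347]
force: [0.1, -0.9, 0.3]
gripper_width: 0.276
```

Emit:
arm_command:
  increments:
    - [[3,-1,0,0,0,0,20],[6,-2,0,0,0,0,20],[6,-2,0,0,0,0,20],[6,-2.5,0,0,0,0,20],[6,-2.5,0,0,0,0,20]]

```text
time: 15.68
ee_pos: [0.4841, -0.2663, 0.0243]
eef_rot: [3.142, -0.0, 0.347]
force: [-0.7, -0.1, 0.9]
gripper_width: 0.28
```

Emit:
arm_command:
  increments:
    - [[6,-2.5,0,0,0,0,20],[6,-2.5,0,0,0,0,20],[6,-2.5,0,0,0,0,20],[6,-2,0,0,0,0,20],[0,0,0,0,0,0,20]]

```text
time: 16.1
ee_pos: [0.5085, -0.2759, 0.0244]
eef_rot: [3.141, -0.001, 0.347]
force: [-0.4, -0.3, 0.1]
gripper_width: 0.279
```

```bash
python3 - <<'E'
from h import *
shot('scene');lm(['green_vial','empty_pocket'],'scene')
shot('side');lm(['green_vial','empty_pocket'],'side')
s=get_state();print(s['time'],s['ee_pos'],s['eef_rot'],s['force'])
p,_=shot('wrist','n.png');lm(['green_vial'],'wrist')
r,g,b=[p[:,:,i].astype(int) for i in range(3)]
k=((g>r+30)&(g>b+15)).astype(np.uint8);n,_,st,c=cv2.connectedComponentsWithStats(k);i=1+st[1:,4].argmax()
print(c[i],st[i],ray('wrist',c[i],.05,s))
E
```

```text
scene green_vial [([0.5111, -0.2779, 0.0005], 0.62)]
scene empty_pocket [([0.4692, -0.4925, -0.0012], 0.89), ([0.5276, -0.3228, 0.0026], 0.84), ([0.4506, -0.1791, -0.0011], 0.51)]
side green_vial [([0.5059, -0.2795, -0.0005], 0.68)]
side empty_pocket [([0.472, -0.4954, 0.0024], 0.8), ([0.5251, -0.3285, -0.0045], 0.68)]
16.4 [ 0.50683278 -0.27550229  0.02428761] [-3.14146126e+00  3.25446675e-04  3.47037448e-01] [-0.29341645  0.12220182 -0.11742104]
wrist green_vial [([0.5044, -0.2743, 0.0004], 0.86)]
[323.25075834 328.23626559] [ 294  297   59   63 2967] [ 0.50447549 -0.27399957]
```

Emit:
arm_command:
  increments:
    - [[1.5,-3,0,0,0,0,20],[2,-5,0,0,0,0,20],[2,-5,0,0,0,0,20],[2,-5,0,0,0,0,20],[2,-5,0,0,0,0,20]]

```text
time: 16.92
ee_pos: [0.5168, -0.2995, 0.0243]
eef_rot: [3.141, 0.0, 0.347]
force: [-0.4, 0.1, -0.2]
gripper_width: 0.28
```

Emit:
arm_command:
  increments:
    - [[2,-5,0,0,0,0,20],[2,-5,0,0,0,0,20],[1.5,-4,0,0,0,0,20],[1.5,-4,0,0,0,0,20],[0,0,0,0,0,0,20]]

```text
time: 17.33
ee_pos: [0.5237, -0.3177, 0.0242]
eef_rot: [3.141, 0.0, 0.346]
force: [-0.6, 0.1, 0.1]
gripper_width: 0.278
```

```bash
python3 - <<'E'
from h import *
shot('scene');lm(['green_vial','empty_pocket'],'scene')
shot('side');lm(['green_vial','empty_pocket'],'side')
s=get_state();print(s['time'],s['ee_pos'],s['eef_rot'],s['force'])
p,_=shot('wrist','o.png');lm(['green_vial'],'wrist')
r,g,b=[p[:,:,i].astype(int) for i in range(3)]
k=((g>r+30)&(g>b+15)).astype(np.uint8);n,_,st,c=cv2.connectedComponentsWithStats(k);i=1+st[1:,4].argmax()
print(c[i],st[i],ray('wrist',c[i],.05,s))
E
```

```text
scene green_vial [([0.5272, -0.3215, -0.0023], 0.43), ([0.5283, -0.3227, 0.0017], 0.4)]
scene empty_pocket [([0.5281, -0.3254, 0.002], 0.97), ([0.4697, -0.4902, -0.0035], 0.75)]
side green_vial []
side empty_pocket [([0.5244, -0.3228, -0.0022], 0.71), ([0.4719, -0.496, 0.0042], 0.55)]
17.6333 [ 0.52365349 -0.31618089  0.02427915] [-3.14134006e+00  6.65172928e-05  3.47495178e-01] [-0.65229531  0.45122213 -0.50967463]
wrist green_vial [([0.5251, -0.3141, 0.004], 0.93)]
[323.26287263 327.82655827] [ 294  297   59   62 2952] [ 0.52123245 -0.31450919]
```

View pics/o.png

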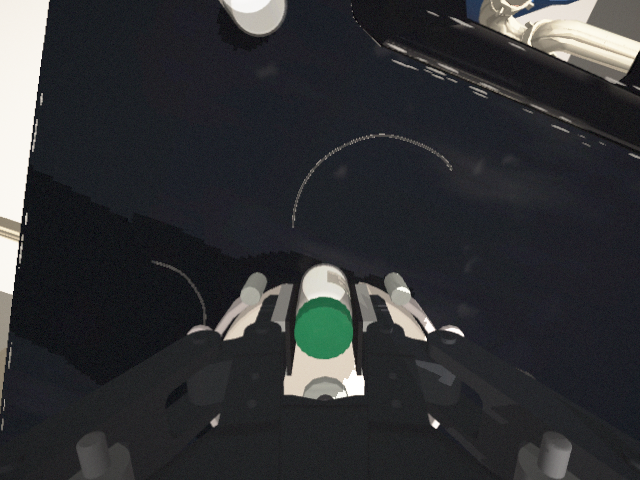

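The picture shows the vial (323, 328) upright, midway between the gate posts (253, 288) and (397, 289). About 9 mm remains to the hub.

Emit:
arm_command:
  increments:
    - [[0.7,-2,0,0,0,0,20],[0.7,-2,0,0,0,0,20],[0.7,-2,0,0,0,0,20],[0.3,-1,0,0,0,0,20],[0,0,0,0,0,0,20]]

```text
time: 18.15
ee_pos: [0.5261, -0.3239, 0.0242]
eef_rot: [-3.142, 0.0, 0.347]
force: [-0.2, 0.2, 0.4]
gripper_width: 0.279
```

Emit:
arm_command:
  increments:
    - [[0.3,-1,0,0,0,0,20],[0.3,-1,0,0,0,0,20],[0.3,-1,0,0,0,0,20],[0,0,0,0,0,0,20],[0,0,0,0,0,0,20]]

```text
time: 18.57
ee_pos: [0.5268, -0.3244, 0.0242]
eef_rot: [-3.139, 0.0, 0.349]
force: [-2.9, 6.6, 5.3]
gripper_width: 0.276
```

Contact with the hub, 7 N straight back along the gap. Now I release, rise and check.

Emit:
arm_command:
  increments:
    - [[0,0,0,0,0,0,27],[0,0,0,0,0,0,32],[0,0,0,0,0,0,40],[0,0,0,0,0,0,45],[0,0,0,0,0,0,45]]

```text
time: 18.98
ee_pos: [0.5269, -0.327, 0.0243]
eef_rot: [3.141, 0.0, 0.347]
force: [-0.1, 0.6, -0.2]
gripper_width: 0.527
```

Emit:
arm_command:
  increments:
    - [[0,0,10,0,0,0,45],[0,0,25,0,0,0,45],[0,0,35,0,0,0,45],[0,0,35,0,0,0,45],[0,-10,25,0,0,0,45]]

```text
time: 19.4
ee_pos: [0.5286, -0.3346, 0.1587]
eef_rot: [3.14, -0.003, 0.35]
force: [1.5, 0.8, 1.6]
gripper_width: 0.527
```

Emit:
arm_command:
  increments:
    - [[0,-20,0,0,0,0,45],[0,-20,0,0,0,0,45],[0,0,0,0,0,0,45],[0,0,0,0,0,0,45],[0,0,0,0,0,0,45]]

```text
time: 19.82
ee_pos: [0.5271, -0.376, 0.1545]
eef_rot: [-3.141, -0.0, 0.347]
force: [-0.5, 0.1, 0.6]
gripper_width: 0.529
```

```bash
python3 - <<'E'
from h import *
shot('scene');lm(NAMES,'scene')
shot('side');lm(NAMES,'side')
s=get_state();print(s['time'],s['ee_pos'],s['eef_rot'],s['force'])
p,_=shot('wrist','q.png');lm(NAMES,'wrist')
E
```

```text
scene green_vial [([0.5307, -0.3256, -0.0012], 0.53)]
scene black_vial [([0.4558, -0.2078, -0.001], 0.68)]
scene white_vial [([0.451, -0.1805, 0.002], 0.74)]
scene carousel_base [([0.5413, -0.3726, 0.0015], 0.84), ([0.4823, -0.522, 0.0048], 0.56)]
scene gate [([0.4722, -0.4974, -0.0002], 0.98)]
scene empty_pocket [([0.5252, -0.3223, 0.0023], 0.68), ([0.4738, -0.4912, -0.0025], 0.62)]
scene crank_post [([0.5512, -0.3897, 0.0822], 0.74), ([0.4897, -0.5417, 0.0584], 0.74)]
scene weighing_bottle [([0.4443, 0.0655, -0.0017], 0.87)]
scene rubber_stopper [([0.6081, -0.5118, 0.0014], 0.62)]
side green_vial [([0.526, -0.3278, -0.0009], 0.68)]
side black_vial [([0.4534, -0.2038, 0.001], 0.69)]
side white_vial [([0.4526, -0.1855, -0.0004], 0.57)]
side carousel_base [([0.5447, -0.3671, -0.0011], 0.94), ([0.4869, -0.5258, 0.0021], 0.79)]
side gate [([0.5239, -0.3229, -0.0006], 0.77)]
side empty_pocket [([0.4702, -0.4973, 0.0012], 0.9), ([0.5273, -0.3224, -0.0042], 0.63)]
side crank_post [([0.49, -0.541, 0.0565], 0.89), ([0.551, -0.3927, 0.092], 0.79)]
side weighing_bottle [([0.445, 0.069, -0.0019], 0.66)]
side rubber_stopper [([0.6099, -0.5223, 0.0022], 0.44)]
20.8167 [ 0.52693614 -0.37658082  0.15426057] [-3.14150354e+00  9.06174895e-05  3.47048455e-01] [ 0.13218264  0.61657281 -0.60009382]
wrist green_vial [([0.5284, -0.325, -0.0012], 0.65)]
wrist black_vial []
wrist white_vial []
wrist carousel_base [([0.5468, -0.3668, 0.0006], 0.7)]
wrist gate [([0.4674, -0.4956, -0.0004], 0.91)]
wrist empty_pocket [([0.4725, -0.4984, -0.0002], 0.77), ([0.6138, -0.5166, -0.0013], 0.54)]
wrist crank_post [([0.5515, -0.3957, 0.0832], 0.74)]
wrist weighing_bottle []
wrist rubber_stopper [([0.6096, -0.516, -0.0032], 0.89)]
```

View pics/q.png

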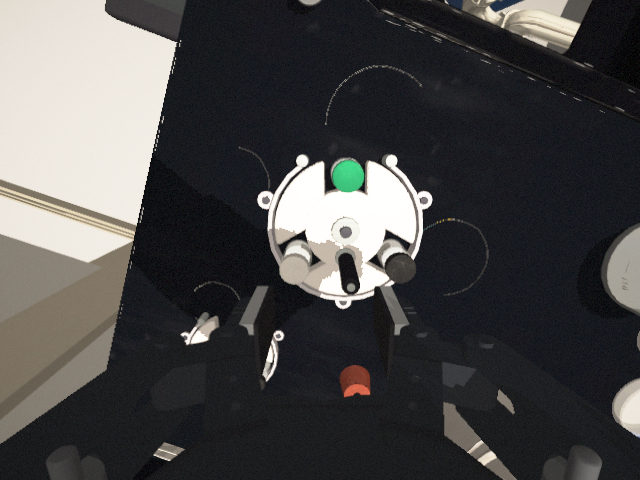

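The picture shows the green vial (347, 174) upright in the pocket against the hub. The pocket is centred between the posts (302, 160) and (391, 160), and the stopper has not moved. The arm is clear, so I'm handing in.

```bash
python3 -c "
from cell import *
print(sign_off())"
```

```text
the job is handed in; nothing more can be done
None
```

The job is done and handed in at about 21 s of the 72 s; sign-off gives no verdict. I gripped the green vial and slid it clear of the row. Then I turned the crank about 40° clockwise until the pocket faced the gap, and slid the vial in until it touched the hub (about 7 N).

- **Green vial:** in the last pictures it stands upright in the pocket, with the pocket midway between the gate posts. The networks put the vial 3–6 mm from the pocket centre, about their own error of 4 mm. The arm was clear of everything.
- **Other objects:** the black vial, white vial, weighing bottle and stopper read within about 6 mm of their first positions. That is within the networks' scatter, and I saw no contact with any of them.
- **Shorter gap than planned:** the vial lagged about 6 mm in the pads on the first slide. The gap between the glass was about 26 mm, against 30 mm intended and 20 mm required. For the second slide I relieved the downward press and it did not lag again.
- **Crank overshoot:** the first turn went about 6° too far, and I turned it back before inserting the vial.

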